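# Cover the smother can with its hot lid

## Robot

A 6-joint arm with a two-finger parallel gripper is mounted at the origin on the work surface. World frame = base frame: x ahead of the robot, y to its left, z up, the work surface at z = 0. Lengths are in m, angles in rad, forces in N, time in s.
With the tool pointing down it reaches from about 0.325 to 0.9 m from the base axis. Payload 3.5 kg.
Tool frame: the origin (TCP) lies between the finger pads; the fingertips stand 11 mm ahead of it and the grasp point (between the pads) lies 8 mm behind it; z points along the fingers, y is the line along which they close (so a half turn about z gives the same grasp; the last joint's range is limited). The gripper opens to 85 mm and grips with 20 to 120 N. Pads are 22 mm wide; open, the fingers measure 114 mm over their backs; the gripper's body (76 mm by 85 mm) begins 54 mm behind the grasp point. The pads swing forward as they close: fully open they stand 13 mm farther back than shut.
Start: joints at [-0.103, 0.276, -0.026, 1.268, 0, 1.467], TCP at [0.625, -0, 0.242] pointing down, gripper open.
Joint ranges: [-3.12, 3.12], [-0.85, 1.88], [-1.08, 1.24], [-1.95, 2.15], [-1.57, 1.53], [-3.14, 3.14]. Speed limits (rad/s): [2.57, 2.57, 3.14, 3.14, 3.14, 3.14].

## Interface

Orientations are given as a 3x3 rotation matrix whose columns are the frame's x, y, z axes.
In Python, from bench import * gives the robot as it stands. Calls block until the motion is done:
- goto(position, orientation): joint-space move of the TCP to a pose.
- move_straight(position, vel=0.15, ori=None): straight line of the TCP; ori=None keeps the orientation; vel is the mean speed in m/s.
- movej(angles): joint-space move.
- command_gripper(opening, grasp_force=None): finger opening in m; grasp_force is the grip in N (None keeps the last); returns when the fingers have stopped.
- hold(seconds).
- inverse_kinematics(position, orientation): joint angles nearest the present ones, or None.
- sense(): the state.
- read_camera(name): name is "scene" or "side" or "wrist"; returns (picture, depth): 400x640x3 uint8, blue, green, red; 400x640 float32, m along the optical axis (not along the pixel's ray), 0 where there is no reading.
- get_calibration(name): a dict with "K" (3x3 intrinsics, pixels), "xyz" and "rotation" of the camera in the world. Camera axes: x right, y down, z forward; pixel columns grow to the right and rows downward; lengths in m; the calibration is good to about 2 mm. A picture is of the moment at which its call begins: read the wrist's pose just before it. get_calibration takes no time and is no camera call; for the wrist camera it gives the pose at the moment of the call.
A pose or a line that the arm cannot do raises MotionError and nothing moves.
- sign_off(): hands the job in; it is judged then, once.
The state is a dict: "time_s": time; "qpos": joint angles; "joint_velocities": joint speeds; "effort": joint torques, N m; "position": TCP position; "eef_rot": TCP orientation; "wrist_force": force on the tool from outside, world axes, zero at the start; "ft_torque": the same for the moment, N m; "width": finger opening in m; "grasp_force": force on a finger pad.
Only numpy, scipy, OpenCV 4.12 (cv2) and the standard library are available. Lean on these libraries where they do the work, as an engineer would, in place of code of your own. Each camera call takes 0.05 s, during which the arm holds its last target. There are 200 camera calls.

## Task

Take the lid lifter from its tile, hook it under the loop of the hot lid on the kiln shelf, and carry the lid level to the smother can. Lower it gently into the can's mouth and press it home on the rim with the lifter's feet, leaning on it with about 20 N (30 N would chip the enamel), then unhook and stand the lifter back on the middle of its tile. Only the lifter may touch the hot lid, the lid must stay level throughout, and the bowl, the tub and the modelling stick are to be left alone.

Things in the scene. Friction and masses are not known exactly. Their poses are not given: they have to be found in the camera images.
- lifter: three-legged steel lid lifter, standing upright. Origin: foot plane, under the handle; z up, x the way the hook points. Upright wooden handle on the z axis, 24 mm (x) by 20 mm (y), from 78 to 162 mm up; hub at 72-78 mm. Legs of 8 mm rod: two at x +26, y +-44, one at x -42, y 0, upright below 58 mm. Weighs 0.3 kg. Grip it hard: it must not slip when pressed with 25 N along the handle
- hook (a point): bottom of the hook's saddle, on the handle's axis, 11.5 mm above the feet; the loop hangs here, and the feet are then 8.5 mm clear of the lid. Hook of 7 mm rod: stem 12.5 to 5.5 mm behind this point (the throat), tongue reaching 15 mm ahead of it; the tongue's underside is 4.5 mm, its upturned tip's top 15 mm above the feet; above the tongue the throat is open to 50 mm over the feet
- lid: loose round lid, about 0.5 kg (0.4 to 0.63). Origin: centre of the plug's underside, z up. Plug below: 22 mm deep, 160 mm wide, tapering to 150 mm over its lowest 7 mm. Flange 194 mm wide from 22 to 25 mm up, flat top at 25 mm. Balanced about its centre. Loop handle on top, lying along the lid's y axis; hook it along the lid's x axis, from either side, at its middle
- loop (a point): underside of the loop's bar at its middle, 20 mm above the flat top of the lid (45 mm above the lid's origin); the bar is 8 mm thick, runs along y, and is straight for 42 mm; the loop's upright legs stand 26 mm to either side (8 mm thick), so the gap under the bar is 44 mm wide and 20 mm high
- can: fixed round steel smother can, upright, open at the top, dark pot inside. Origin: centre of its underside. 180 mm wide, mouth 172 mm wide, rim 110 mm up. Four brass spring tongues in the mouth, tips 78 mm from the axis, 12 mm below the rim, grip the plug: the lid stands 4 to 9 mm proud till pushed in with some 8 to 18 N. Home: flange on the rim, the lid's origin 88 mm above the can's
- kiln_shelf: fixed cream kiln shelf, 210 mm square, on four posts; flat top 65 mm above its origin (centre of the underside, on the table). The lid lies on it, plug down, at the start
- tile: fixed terracotta tile, 160 mm square, 12 mm thick, flat; origin: centre of its underside. The lifter stands on it at the start and must stand on it at the end
- carved_bowl: bystander: dark carved bowl, 100 mm wide, 58 mm tall; origin: centre of its underside
- slip_tub: bystander: white plastic tub of slip, 72 mm wide, 70 mm tall; origin: centre of its underside
- modelling_stick: bystander: wooden modelling stick lying flat, 150 mm long, 12 mm thick
Not all that is in view belongs to the job. There is more than one size of the lid; the one meant has the size given above.

How it is judged:
On the way, in this order (a step that is already met when the one before it is completed fails the run):
1. the lid hangs from the lifter, lifted clear of the kiln shelf (z of lid in the frame of kiln_shelf above 0.08 m and contact force between lid and kiln_shelf below 0.1 N and contact force between lifter and lid above 1.5 N), for 0.3 s.
2. the lid is in the mouth of the can, down on its rim to 2 mm, with the lifter pressing on it with over 14 N (z of lid in the frame of can below 0.09 m and horizontal distance between lid and can below 0.006 m and contact force between lifter and lid above 14 N), for 0.2 s.
At the end, for the whole second after the job is handed in: the lid lies home on the can: flange on the rim to 2 mm, centred to 6 mm, level; the lifter stands upright and still on its tile, within 35 mm of the tile's centre, clear of the lid (z of lid in the frame of can below 0.09 m and horizontal distance between lid and can below 0.006 m and angle between lid's own z axis and vertical below 0.03 rad and contact force between lifter and lid below 0.05 N and angle between lifter's own z axis and vertical below 0.06 rad and horizontal distance between lifter and tile below 0.035 m and z of lifter in the frame of tile below 0.016 m and linear speed of each of lifter, lid below 0.02 m/s); the robot touches nothing.
It fails at once if the hot lid is touched by the gripper or the arm (contact force between any of the fingers, the arm and lid above 0.3 N).
It fails at once if the lid tilts by more than 0.17 rad (10 degrees) (angle between lid's own z axis and vertical above 0.17 rad).
It fails at once if the lifter presses or pulls on the lid with over 30 N (contact force between lifter and lid above 30 N).
It fails at once if a bystander is moved by more than 15 mm (distance of any of carved_bowl, slip_tub, modelling_stick from where it was at the start of the episode above 0.015 m).
It fails at once if the lid is dropped or knocked on the can or the kiln shelf with over 80 N (contact force between lid and can above 80 N or contact force between lid and kiln_shelf above 80 N).
It also fails if it takes over 72 s, if anything falls off the work surface, if the arm or the gripper's body presses on something with over 40 N, if the wrist force passes 120 N, or if a joint passes its speed limit or range.

## Working session

There is one attempt and no reset: what is moved stays moved. The work goes in short steps, each a Python script; the robot and the scene stay as the last script left them, time stands still between calls to the robot, and variables do not carry over. Pictures are saved under pics/ and viewed, at most 10 in all, crops included, and the job is handed in when it is done.

```bash
ls; mkdir -p pics; python3 - <<'E'
from bench import *
import cv2,numpy as np
s=sense();print(s["time_s"],s["position"],s["eef_rot"],s["width"],s["wrist_force"])
for n in ("scene","side"):
    im,d=read_camera(n);c=get_calibration(n);print(n,c)
    cv2.imwrite(f"pics/{n}0.png",im);np.savez(f"{n}0.npz",d=d,im=im,**c)
E
```

```text
pics
0.0 [6.24240672e-01 6.67884080e-05 2.41157125e-01] [[ 2.33642296e-05  9.99997593e-01 -2.19413736e-03]
 [ 9.99999974e-01 -2.28643906e-05  2.27831443e-04]
 [ 2.27780727e-04 -2.19414262e-03 -9.99997567e-01]] 0.08526745371638515 [-0.71039273 -0.81809127 -0.44652463]
scene {'K': array([[386.48389224,   0.        , 312.50635386],
       [  0.        , 386.48389224, 201.21705422],
       [  0.        ,   0.        ,   1.        ]]), 'xyz': array([ 0.96525294, -0.07481263,  0.84993114]), 'rotation': array([[ 0.18125811,  0.83154299, -0.52505404],
       [ 0.98343028, -0.15151186,  0.0995442 ],
       [ 0.00322337, -0.53439723, -0.84522731]])}
side {'K': array([[402.77829359,   0.        , 319.5357849 ],
       [  0.        , 402.77829359, 201.43390452],
       [  0.        ,   0.        ,   1.        ]]), 'xyz': array([ 0.33925513, -0.81221824,  0.84934702]), 'rotation': array([[ 0.97743966, -0.1522812 ,  0.14636304],
       [-0.21061276, -0.65041894,  0.72979275],
       [-0.01593643, -0.74415431, -0.66781764]])}
```

View pics/scene0.png

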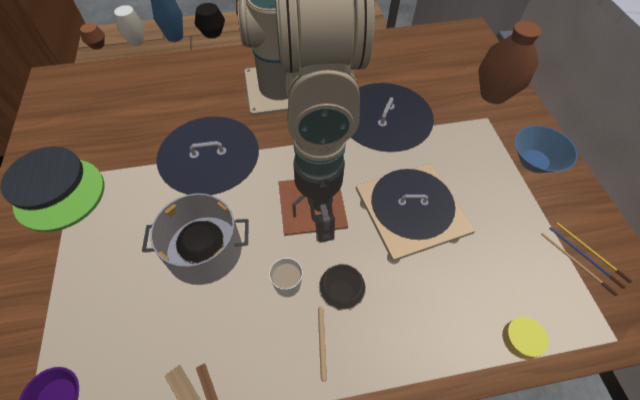

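View pics/side0.png

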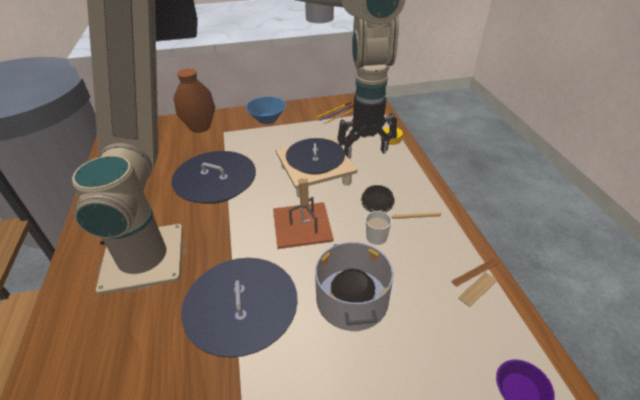

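Scene: the lid is on the cream shelf at about (413,203), the can at (195,235), and the tile at (313,205) with the lifter hidden behind the gripper. Side: the lifter is at (305,205) on its tile, the lid at (315,155) and the can at (353,285). Next I'll get metric positions and enlarge the lifter.

```bash
cat > geo.py <<'E'
import numpy as np,cv2
from scipy.optimize import least_squares
def cloud(d,K,xyz,R):
    v,u=np.mgrid[:d.shape[0],:d.shape[1]]
    p=np.stack([(u-K[0,2])/K[0,0]*d,(v-K[1,2])/K[1,1]*d,d],-1)@R.T+xyz
    p[d==0]=np.nan
    return p
def load(f):
    z=np.load(f);return z["im"],cloud(z["d"],z["K"],z["xyz"],z["rotation"])
def circ(P):
    f=lambda q:np.hypot(P[:,0]-q[0],P[:,1]-q[1])-q[2]
    return least_squares(f,[*P.mean(0)[:2],.08],loss="soft_l1",f_scale=.002).x
E
python3 - <<'E'
from geo import *
for n in("scene","side"):
    im,p=load(n+"0.npz")
    px={"scene":dict(lid=(390,215),shelf=(372,205),shelf2=(455,225),canrim=(196,202),tile=(290,222),table=(250,330),bowl=(342,288),tub=(286,275)),
        "side":dict(lid=(300,150),shelf=(285,160),tile=(285,235),table=(300,380),tub=(377,222),bowl=(377,197),handle=(304,190),stick=(415,215))}[n]
    for k,(u,v) in px.items(): print(n,k,p[v,u].round(4))
    # objects by height band
    hsv=cv2.cvtColor(im,cv2.COLOR_BGR2HSV).astype(int)
    x,y,z=p[...,0],p[...,1],p[...,2]
    # can rim
    m=(abs(z-.110)<.004)&(x>.3)&(x<.8)&(y<-.1)
    P=p[m];print("can",len(P),P.mean(0) if len(P) else 0)
    # lid
    for r in range(1):
        m=(abs(z-.090)<.006)&(y>.05)&(x>.3)&(x<.8)&(hsv[...,2]<110)
        P=p[m];print("lid pts",len(P),np.median(P,0),P.min(0),P.max(0))
    m=(abs(z-.065)<.006)&(y>.0)&(x>.3)&(x<.8)&(hsv[...,2]>130)
    P=p[m];print("shelf",len(P),cv2.minAreaRect((P[:,:2]*1000).astype(np.float32)))
    m=(abs(z-.012)<.006)&(abs(y)<.2)&(x>.25)&(x<.8)&(hsv[...,1]>120)&((hsv[...,0]<12)|(hsv[...,0]>172))
    P=p[m];print("tile",len(P),cv2.minAreaRect((P[:,:2]*1000).astype(np.float32)))
    m=(z>.09)&(z<.2)&(x>.35)&(x<.53)&(abs(y)<.1);P=p[m];print("handle?",len(P),np.median(P,0) if len(P) else 0, P.min(0),P.max(0))
im=cv2.imread("pics/side0.png")
a=cv2.resize(im[165:255,255:355],None,fx=6,fy=6,interpolation=cv2.INTER_CUBIC);cv2.imwrite("pics/lifter.png",a)
E
```

```text
scene lid [0.5607 0.1819 0.0889]
scene shelf [0.5283 0.1481 0.0904]
scene shelf2 [0.6011 0.3303 0.0653]
scene canrim [ 0.4391 -0.2544  0.0786]
scene tile [ 0.4944 -0.0421  0.0115]
scene table [ 7.351e-01 -1.661e-01  3.000e-04]
scene bowl [0.6809 0.0484 0.0043]
scene tub [ 0.6442 -0.0721  0.0467]
can 498 [ 0.52955465 -0.2592363   0.10873856]
lid pts 4373 [0.54377799 0.24247027 0.08917769] [0.43898631 0.14689142 0.08484765] [0.63132024 0.34006347 0.09549519]
shelf 2029 ((504.86712646484375, 407.7450256347656), (216.44622802734375, 536.0977783203125), 11.35505199432373)
tile 1562 ((450.6840515136719, 20.8631591796875), (155.1067352294922, 157.3354034423828), 87.3783187866211)Traceback (most recent call last):
  File "<stdin>", line 21, in <module>
    return umr_minimum(a, axis, None, out, keepdims, initial, where)
ValueError: zero-size array to reduction operation minimum which has no identity
```

```bash
python3 - <<'E'
from bench import *
import cv2,numpy as np
from geo import *
R0=np.array([[0,1,0],[1,0,0],[0,0,-1.]])
for k,(x,y,z) in dict(can=(.52,-.26,.36),tile=(.45,.02,.40),lid=(.54,.242,.36)).items():
    try: goto([x,y,z],R0)
    except Exception as e: print(k,e); continue
    c=get_calibration("wrist");im,d=read_camera("wrist")
    cv2.imwrite(f"pics/w_{k}.png",im);np.savez(f"w_{k}.npz",d=d,im=im,**c)
    print(k,sense()["time_s"],sense()["position"],c["xyz"],c["rotation"].round(3).tolist(),c["K"][0])
    if k=="lid":
        im,d=read_camera("scene");c=get_calibration("scene");np.savez("scene1.npz",d=d,im=im,**c);cv2.imwrite("pics/scene1.png",im)
a=np.vstack([np.hstack([cv2.imread("pics/w_can.png"),cv2.imread("pics/w_tile.png")]),np.hstack([cv2.imread("pics/w_lid.png"),cv2.imread("pics/scene1.png")])])
cv2.imwrite("pics/mos.png",cv2.resize(a,(800,500),interpolation=cv2.INTER_AREA))
E
```

```text
can 1.3167 [ 0.52022618 -0.25882839  0.35904627] [ 0.52174649 -0.18251151  0.49095764] [[1.0, 0.001, 0.0], [0.001, -0.955, -0.297], [-0.0, 0.297, -0.955]] [292.24084353   0.         315.23646884]
tile 2.4917 [0.45052352 0.01931711 0.39955279] [0.45203309 0.09646079 0.53129542] [[1.0, -0.0, 0.001], [-0.0, -0.954, -0.299], [0.001, 0.299, -0.954]] [292.24084353   0.         315.23646884]
lid 3.5 [0.54020423 0.24055461 0.36055191] [0.54186109 0.31776125 0.49173515] [[1.0, -0.001, 0.0], [-0.001, -0.954, -0.299], [0.001, 0.299, -0.954]] [292.24084353   0.         315.23646884]
```

View pics/mos.png

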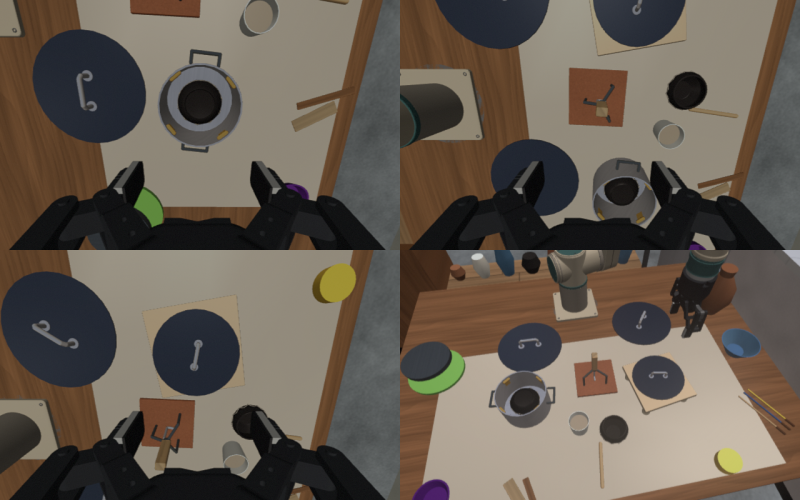

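The mosaic shows the can from the wrist at about (200,103), the lifter on its tile at (602,100), the lid with its loop at (196,353), and a clear scene view. Next I'll use clouds for the handle, loop and rim, plus an enlarged lifter and loop crop.

```bash
python3 - <<'E'
from geo import *
def box(P): return cv2.minAreaRect((P[:,:2]*1000).astype(np.float32))
for n in("w_can","w_tile","w_lid","scene1","scene0","side0"):
    im,p=load(n+".npz");x,y,z=p[...,0],p[...,1],p[...,2]
    hsv=cv2.cvtColor(im,cv2.COLOR_BGR2HSV).astype(int);print("==",n)
    m=(abs(z-.110)<.004)&(np.hypot(x-.525,y+.26)<.105);P=p[m]
    if len(P)>80: q=circ(P);r=np.hypot(P[:,0]-q[0],P[:,1]-q[1]);print("can",len(P),q.round(4),np.median(P[:,2]),np.percentile(r,[5,95]))
    m=(z>.10)&(z<.125)&(np.hypot(x-.54,y-.242)<.05);P=p[m]
    if len(P)>8:print("loop",len(P),P.mean(0).round(4),box(P),P[:,2].max())
    m=(abs(z-.090)<.005)&(np.hypot(x-.54,y-.242)<.12)
    mm=cv2.morphologyEx(m.astype(np.uint8),cv2.MORPH_CLOSE,np.ones((15,15)));
    cs=cv2.findContours(mm,0,1)[0]
    if cs and m.sum()>500:
        c=max(cs,key=cv2.contourArea)[:,0];P=p[c[:,1],c[:,0]];P=P[~np.isnan(P[:,0])&(abs(P[:,2]-.09)<.006)];q=circ(P);print("lid",q.round(4),np.median(p[m][:,2]))
    m=(z>.158)&(z<.185)&(np.hypot(x-.45,y-.02)<.08);P=p[m]
    if len(P)>3:print("handletop",len(P),P.mean(0).round(4),box(P),P[:,2].max())
    m=(z>.10)&(z<.158)&(np.hypot(x-.45,y-.02)<.08);P=p[m]
    if len(P)>3:print("handleside",len(P),P.mean(0).round(4),P.min(0).round(3),P.max(0).round(3))
    m=(abs(z-.012)<.006)&(np.hypot(x-.45,y-.02)<.14)&(hsv[...,1]>90)&((hsv[...,0]<12)|(hsv[...,0]>172))
    P=p[m]
    if len(P)>8:print("tile",len(P),box(P),np.median(P[:,2]))
    m=(z>.02)&(z<.1)&(np.hypot(x-.45,y-.02)<.08);P=p[m]
    if len(P)>8:print("legs",len(P),P.min(0).round(3),P.max(0).round(3))
A=cv2.imread("pics/w_tile.png")[100:210,260:380];B=cv2.imread("pics/w_lid.png")[100:210,255:375]
S=cv2.imread("pics/scene1.png")[150:260,250:370] 
cv2.imwrite("pics/c1.png",np.hstack([cv2.resize(a,(400,367),interpolation=cv2.INTER_CUBIC) for a in(A,B)]))
S=cv2.imread("pics/scene1.png"); S=S[150:245,250:375];D=cv2.imread("pics/side0.png")[170:255,262:350]
cv2.imwrite("pics/c2.png",np.hstack([cv2.resize(a,(400,400),interpolation=cv2.INTER_CUBIC) for a in(S,D)]))
E
```

```text
== w_can
can 1430 [ 0.528  -0.2549  0.0871] 0.10975141784372747 [0.08543478 0.08913236]
tile 2729 ((448.65997314453125, -41.1274299621582), (33.255462646484375, 158.3533477783203), 87.43154907226562) 0.011799669871419949
== w_tile
can 651 [ 0.5278 -0.2539  0.0873] 0.10995421843428543 [0.08530412 0.08913439]
loop 111 [0.5349 0.222  0.1132] ((535.328857421875, 222.793212890625), (14.000894546508789, 7.550434112548828), 79.71141052246094) 0.11896477542118
lid [0.5396 0.2127 0.0714] 0.09003282507293114
handletop 323 [0.4619 0.0204 0.1725] ((462.0119323730469, 19.058107376098633), (19.885845184326172, 23.854263305664062), 85.3843994140625) 0.17599263212851501
handleside 115 [0.4619 0.0285 0.1312] [0.45  0.024 0.102] [0.474 0.03  0.158]
tile 7117 ((452.18365478515625, 22.956741333007812), (158.64443969726562, 157.20498657226562), 87.19900512695312) 0.012117966256985802
legs 395 [ 0.417 -0.029  0.02 ] [0.495 0.064 0.1  ]
== w_lid
loop 271 [0.5402 0.2483 0.1163] ((539.9928588867188, 246.4601593017578), (58.49313735961914, 7.959681510925293), 79.7943115234375) 0.11992729659086976
lid [0.5399 
[... 1643 characters left out ...]
side0
can 499 [ 0.5267 -0.2569  0.0874] 0.11036798218670074 [0.08513925 0.08975975]
loop 36 [0.5368 0.2315 0.115 ] ((539.3714599609375, 240.91893005371094), (59.755374908447266, 6.596011638641357), 78.03936767578125) 0.12063544446295682
lid [0.5388 0.2444 0.0953] 0.09125382034462937
handletop 82 [0.4606 0.0128 0.1697] ((461.8914489746094, 18.21624183654785), (25.756668090820312, 21.87982749938965), 77.71422576904297) 0.1770092289366475
handleside 140 [0.4601 0.0092 0.1293] [0.448 0.005 0.101] [0.472 0.026 0.157]
tile 1874 ((450.9982604980469, 21.20838165283203), (162.98692321777344, 158.26133728027344), 87.055419921875) 0.013028131703680945
legs 280 [ 0.415 -0.034  0.021] [0.495 0.062 0.1  ]
```

View pics/c1.png

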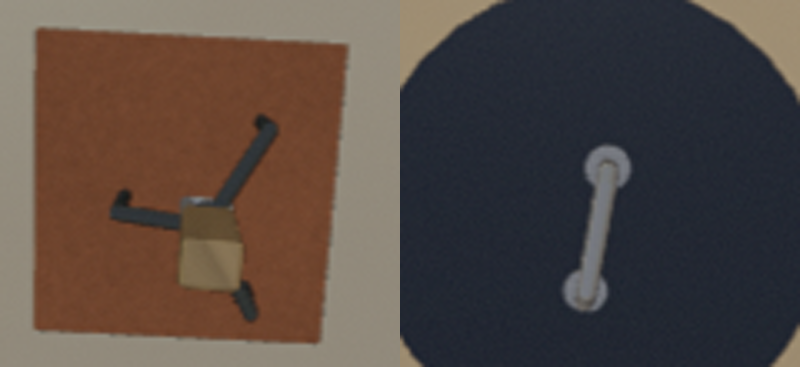

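View pics/c2.png

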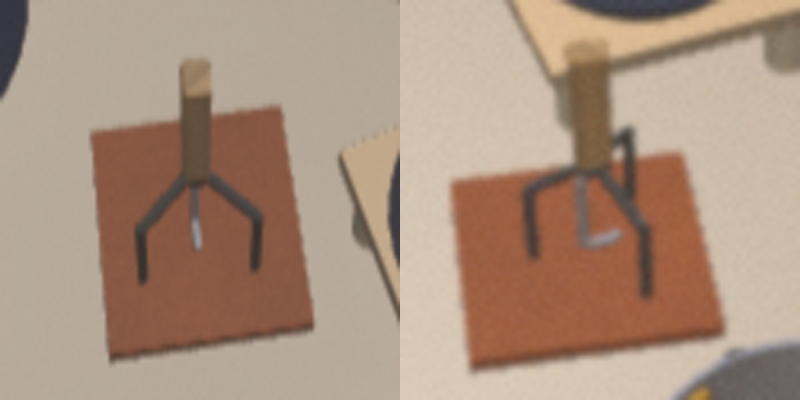

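c1: the handle top is at about (212,262), with knees at (268,125), (120,205) and (252,318), so the hook points roughly along +x. The loop bar runs from (608,168) to (585,295). c2 confirms that the tongue points toward +x. Next I'll fit the lifter's pose, then grasp it.

```bash
cat >> geo.py <<'E'
L=np.array([[.026,.044],[.026,-.044],[-.042,0]])
def lifter(p,cam,z0=.012,g=(.462,.019,-.08)):
    "fit x,y,yaw from the upright legs; visible surface shifted to the camera by 4 mm"
    x,y,z=p[...,0],p[...,1],p[...,2]
    P=p[(z>z0+.012)&(z<z0+.055)&(np.hypot(x-g[0],y-g[1])<.075)]
    def f(q):
        c,s=np.cos(q[2]),np.sin(q[2]);A=L@np.array([[c,s],[-s,c]])+q[:2]
        d=P[:,None,:2]-A[None];return abs(np.hypot(d[...,0],d[...,1])-.0035).min(1)
    return least_squares(f,g,loss="soft_l1",f_scale=.002,x_scale=[.01,.01,.1]).x,len(P)
E
cat > arm.py <<'E'
from bench import *
from geo import *
from scipy.spatial.transform import Rotation as Ro
R0=np.array([[0,1,0],[1,0,0],[0,0,-1.]])
def RT(yaw): return Ro.from_euler("z",yaw).as_matrix()@R0
def snap(cam,f):
    c=get_calibration(cam);im,d=read_camera(cam);np.savez(f+".npz",d=d,im=im,**c);cv2.imwrite(f"pics/{f}.png",im)
    return im,cloud(d,c["K"],c["xyz"],c["rotation"]),c
def st(t=""):
    s=sense();print(t,round(s["time_s"],2),s["position"].round(4),"F",s["wrist_force"].round(2),"w",round(s["width"],4),round(s["grasp_force"],1));return s
E
python3 - <<'E'
from geo import *
for n in("w_tile","w_lid","scene1","side0"):
    im,p=load(n+".npz"); print(n,lifter(p,0))
E
```

```text
w_tile (array([ 0.46584176,  0.02132912, -0.03346796]), 49)
w_lid (array([ 0.46787825,  0.0221439 , -0.08479518]), 260)
scene1 (array([ 0.46569326,  0.01620581, -0.08014781]), 81)
side0 (array([ 0.46492413,  0.0147477 , -0.0904699 ]), 124)
```

```bash
python3 - <<'E'
from arm import *
R=RT(-.083)
goto([.462,.0192,.24],R)
move_straight([.462,.0192,.126],vel=.1)
st("down")
command_gripper(.012,120); hold(.3)
s=st("closed");print(s["eef_rot"].round(3).tolist())
snap("scene","scene2");snap("side","side2");snap("wrist","w_grasp")
def top(p):
    x,y,z=p[...,0],p[...,1],p[...,2]
    return lifter(p,0)
for a in("scene1","scene2","side0","side2"): print(a,top(load(a+".npz")[1]))
E
```

```text
down 5.88 [0.4627 0.0191 0.1267] F [ 0.78 -0.31  0.01] w 0.0853 0.0
closed 6.77 [0.4621 0.0192 0.1261] F [-0.71  0.23  2.41] w 0.0227 115.2
[[0.083, 0.997, 0.0], [0.997, -0.083, 0.0], [0.0, 0.0, -1.0]]
scene1 (array([ 0.46569326,  0.01620581, -0.08014781]), 81)
scene2 (array([ 0.46472322,  0.01467164, -0.02661612]), 81)
side0 (array([ 0.46492413,  0.0147477 , -0.0904699 ]), 124)
side2 (array([ 0.46690714,  0.01411641, -0.09621184]), 126)
```

```bash
python3 - <<'E'
from geo import *
for a,b in(("scene1","scene2"),("side0","side2")):
    z=np.load(a+".npz");A,B=[cv2.cvtColor(load(n+".npz")[0],cv2.COLOR_BGR2GRAY) for n in(a,b)]
    p=load(a+".npz")[1]
    def proj(q): c=z["rotation"].T@(np.array(q)-z["xyz"]);c=z["K"]@c;return c[:2]/c[2]
    c,s=np.cos(-.083),np.sin(-.083)
    for h in(.012,.02,.04,.058):
        pts=np.float32([proj([.461+c*l[0]-s*l[1],.0185+s*l[0]+c*l[1],.012+h]) for l in L])[:,None]
        n,ok,e=cv2.calcOpticalFlowPyrLK(A,B,pts,None,winSize=(9,9),maxLevel=1)
        dx=[(proj([.471,.0185,.07])-proj([.461,.0185,.07]))/10,(proj([.461,.0285,.07])-proj([.461,.0185,.07]))/10]
        M=np.array(dx).T
        print(a,h,[np.linalg.solve(M,d).round(2).tolist() for d in (n-pts)[:,0]])
E
```

```text
scene1 0.012 [[1.79, -0.12], [1.95, -0.01], [2.05, 0.54]]
scene1 0.02 [[1.62, -0.12], [1.8, -0.07], [-37.72, 3.19]]
scene1 0.04 [[2.09, -0.23], [2.22, -0.24], [-418.31, 56.29]]
scene1 0.058 [[1.99, -0.19], [1.54, -0.14], [-430.6, 33.1]]
side0 0.012 [[1.71, 0.44], [0.95, -1.08], [1.12, -0.46]]
side0 0.02 [[1.88, 1.84], [1.06, -0.77], [1.14, -0.74]]
side0 0.04 [[1.63, 0.85], [2.0, 2.9], [1.53, -0.71]]
side0 0.058 [[24.03, -29.66], [1.78, 1.06], [1.44, 0.3]]
```

The lifter shifted +1.8 mm along x as the fingers closed, so I'll apply the same correction to the loop and can. Next: lift, go to the pre-hook pose and touch the lid gently to get the height.

```bash
cat >> arm.py <<'E'
LOOP=np.array([.5418,.2463]);CAN=np.array([.5298,-.2549]);YAW=-.179
AX=np.array([np.cos(YAW),np.sin(YAW)])
E
python3 - <<'E'
from arm import *
s=sense();p=s["position"]
move_straight([p[0],p[1],.26],vel=.12);hold(.3);st("lifted")
pre=LOOP-.036*AX
goto([*pre,.26],RT(YAW));hold(.2)
move_straight([*pre,.2090],vel=.08);hold(.3);f0=st("near")["wrist_force"][2]
z=.2090
while z>.2015:
    z-=.0005;move_straight([*pre,z],vel=.01);hold(.08)
    s=sense();
    if s["wrist_force"][2]-f0>1.8: break
st(f"touch cmd {z:.4f}")
z+=.0028
move_straight([*pre,z],vel=.02);hold(.2);st("raised %.4f"%z)
snap("wrist","w_pre");snap("scene","scene3");snap("side","side3")
S=cv2.imread("pics/scene3.png")[130:230,350:470];D=cv2.imread("pics/side3.png")[90:190,255:375]
cv2.imwrite("pics/c3.png",np.hstack([cv2.resize(a,(400,333),interpolation=cv2.INTER_CUBIC) for a in(S,D)]))
E
```

```text
lifted 8.48 [0.4618 0.0192 0.2595] F [ 0.51  0.64 -2.93] w 0.0228 115.3
near 10.71 [0.5067 0.2529 0.2096] F [-0.86 -0.55 -2.44] w 0.0227 115.3
touch cmd 0.2040 14.04 [0.5064 0.2528 0.2043] F [-0.69 -0.35 -0.11] w 0.0224 115.4
raised 0.2068 14.53 [0.5063 0.2527 0.2066] F [ 0.   -0.22 -2.8 ] w 0.0226 115.3
```

View pics/c3.png

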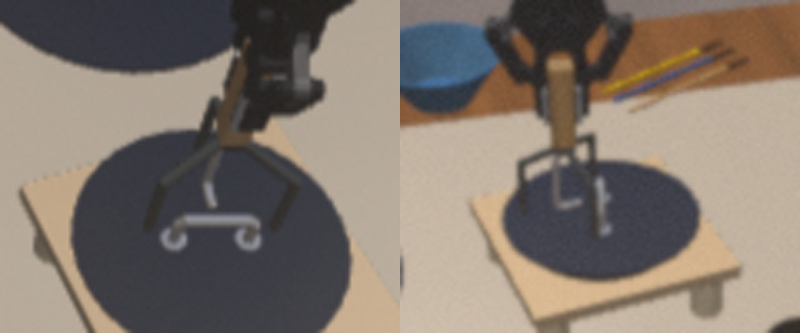

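c3: the tongue tip at (212,205) points at the bar's middle at about (219,220). The front feet are at (150,228) and (280,228), the loop discs at (174,239) and (249,239). I'll check the lateral offset numerically, then slide in and lift slightly.

```bash
python3 - <<'E'
from arm import *
z=np.load("scene3.npz")
def onplane(u,v,h):
    d=z["rotation"]@np.linalg.solve(z["K"],[u,v,1]);return (z["xyz"]+d*(h-z["xyz"][2])/d[2])[:2]
k=120/400
cv=lambda a,b,h:onplane(350+a*k,130+b*k,h)
N=np.array([-AX[1],AX[0]])
f=(cv(150,228,.094)+cv(280,228,.094))/2;g=(cv(174,239,.09)+cv(249,239,.09))/2
print("lat",(f-g)@N,"fwd",(f-g)@AX, "foot span",np.linalg.norm(cv(150,228,.094)-cv(280,228,.094)))
h=cv(211,207,.1055);b=(cv(183,219,.118)+cv(254,221,.118))/2
print("hook lat",(h-b)@N,"fwd",(h-b)@AX)
# cloud-based loop centre now vs before, from scene1
p=load("scene1.npz")[1];m=(p[...,2]>.10)&(p[...,2]<.125)&(np.hypot(p[...,0]-.54,p[...,1]-.242)<.05)
print(cv2.minAreaRect((p[m][:,:2]*1000).astype(np.float32)))
p=load("w_pre.npz")[1];m=(p[...,2]>.114)&(p[...,2]<.124)&(np.hypot(p[...,0]-.54,p[...,1]-.245)<.04);print(m.sum(),p[m].mean(0) if m.sum() else 0)
E
```

```text
lat 0.002492477639237044 fwd -0.006553487709225681 foot span 0.09085102453158815
hook lat 0.00041384173042290247 fwd -0.01891745404551928
((537.1997680664062, 242.91802978515625), (58.81536102294922, 7.440605163574219), 80.12944030761719)
597 [0.53928874 0.24784598 0.11708561]
```

```bash
python3 - <<'E'
from arm import *
N=np.array([-AX[1],AX[0]]);LP=LOOP-.0007*N
f0=sense()["wrist_force"]
for d in (-.02,-.012,-.006,-.003,-.0015):
    move_straight([*(LP+d*AX),.2068],vel=.03);hold(.1)
    s=sense();print(d,((s["wrist_force"]-f0)).round(2),(s["position"][:2]-LOOP)@AX, s["position"][2])
hold(.2);st()
snap("side","side4");snap("scene","scene4")
S=cv2.imread("pics/scene4.png")[130:230,350:470];D=cv2.imread("pics/side4.png")[90:190,255:375]
cv2.imwrite("pics/c4.png",np.hstack([cv2.resize(a,(400,333),interpolation=cv2.INTER_CUBIC) for a in(S,D)]))
E
```

```text
-0.02 [-0.23  0.13 -0.54] -0.02016104695246359 0.2067342860217628
-0.012 [-0.43 -1.18 -0.41] -0.012038561232105676 0.2067297301135163
-0.006 [-0.11 -0.57 -1.18] -0.006046625202894875 0.20676697842937586
-0.003 [-0.14 -0.61 -0.33] -0.0030050139966677505 0.20677563234742355
-0.0015 [-0.11 -0.5  -1.53] -0.0015679153947141392 0.20674561155894747
 17.33 [0.5401 0.2459 0.2068] F [-0.34 -0.58 -4.1 ] w 0.0222 115.2
```

View pics/c4.png

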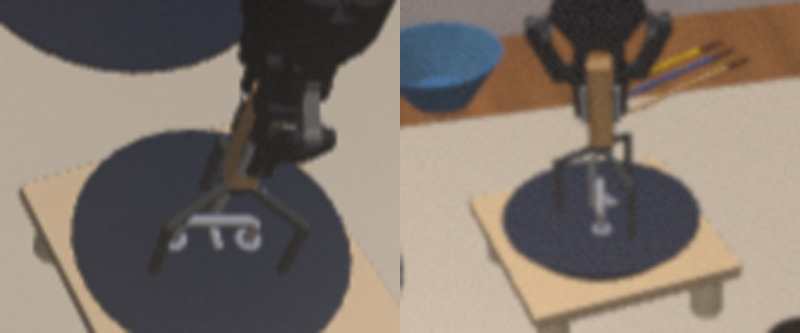

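c4: the tongue shows at (216,240), midway between the loop discs at (178,240) and (248,240), so it's under the bar and centred. Now a small lift and a tilt check.

```bash
cat >> arm.py <<'E'
def tilt(p,c,zr,r=.10):
    "normal of the lid top near centre c, z range zr"
    x,y,z=p[...,0],p[...,1],p[...,2]
    P=p[(np.hypot(x-c[0],y-c[1])<r)&(z>zr[0])&(z<zr[1])]
    for _ in range(4):
        a=np.linalg.lstsq(np.c_[P[:,:2]-c,np.ones(len(P))],P[:,2],rcond=None)[0]
        e=P[:,2]-np.c_[P[:,:2]-c,np.ones(len(P))]@a;P=P[abs(e)<max(.003,1.5*abs(e).mean())]
    return a.round(4),len(P)
E
python3 - <<'E'
from arm import *
p=sense()["position"];x,y=p[:2]
for z in (.2115,.2150,.2200):
    move_straight([x,y,z],vel=.015);hold(.3);st()
for n in("side","scene"):
    im,q,c=snap(n,n+"5");print(n,tilt(load(n+"4.npz")[1],LOOP,(.08,.11)),tilt(q,LOOP,(.08,.115)))
E
```

```text
18.2 [0.5402 0.2459 0.2115] F [-0.03  0.34 -3.29] w 0.0227 115.3
 18.88 [0.54   0.2458 0.2147] F [-0.42  0.12 -8.13] w 0.023 115.5
 19.67 [0.5401 0.2458 0.2199] F [-0.51 -0.44 -8.78] w 0.0229 115.5
side (array([ 0.0009, -0.0013,  0.0914]), 1330) (array([-0.005 , -0.0059,  0.098 ]), 1389)
scene (array([ 0.    , -0.0004,  0.0893]), 3747) (array([-0.005 , -0.0052,  0.0959]), 3828)
```

```bash
cat >> arm.py <<'E'
def lidc(p,g,zl,r=.12):
    x,y,z=p[...,0],p[...,1],p[...,2]
    m=(abs(z-zl)<.006)&(np.hypot(x-g[0],y-g[1])<r)
    mm=cv2.morphologyEx(m.astype(np.uint8),cv2.MORPH_CLOSE,np.ones((9,9)))
    c=max(cv2.findContours(mm,0,1)[0],key=cv2.contourArea)[:,0];P=p[c[:,1],c[:,0]];P=P[~np.isnan(P[:,0])]
    P=P[abs(P[:,2]-zl)<.006];f=lambda q:np.hypot(P[:,0]-q[0],P[:,1]-q[1])-.0955
    return least_squares(f,g,loss="soft_l1",f_scale=.001).x.round(4)
E
python3 - <<'E'
from arm import *
move_straight([.5401,.2458,.295],vel=.06);hold(.3);st("up")
move_straight([.5286,-.2547,.295],vel=.11);hold(.6);s=st("over can")
ref={n:lidc(load(n+"4.npz")[1],LOOP,.09) for n in("scene","side")}
for n in("scene","side"):
    im,q,c=snap(n,n+"6");print(n,"ref",ref[n],"now",lidc(q,CAN,.171),tilt(q,CAN,(.15,.19)))
snap("wrist","w6")
S=cv2.imread("pics/scene6.png")[130:290,110:330];D=cv2.imread("pics/side6.png")[160:320,250:470]
cv2.imwrite("pics/c6.png",np.hstack([cv2.resize(a,(400,291),interpolation=cv2.INTER_CUBIC) for a in(S,D)]))
E
```

```text
up 21.47 [0.54   0.2458 0.2948] F [ 0.21 -0.32 -7.78] w 0.0223 115.5
over can 26.77 [ 0.5286 -0.2547  0.295 ] F [-0.49  0.13 -9.01] w 0.023 115.5
scene ref [0.5372 0.2431] now [ 0.526  -0.2562] (array([-0.0109, -0.0123,  0.1711]), 5273)
side ref [0.5387 0.2447] now [ 0.5271 -0.2561] (array([-0.0099, -0.011 ,  0.173 ]), 4044)
```

View pics/c6.png

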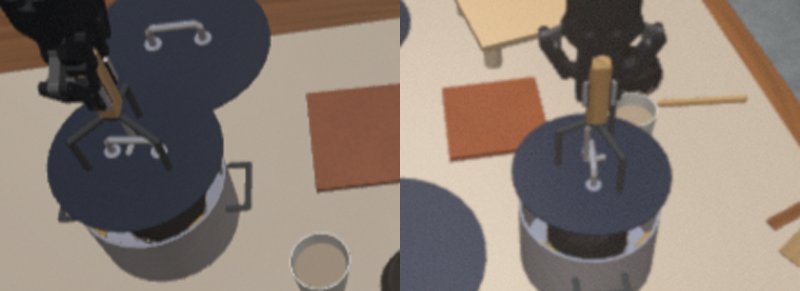

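c6: the lid hangs level over the can, with the loop centred on the hook. Both cameras put it only (+0.4, +0.7) mm off the can's axis. Lower and press, watching the force.

```bash
python3 - <<'E'
from arm import *
C=[.5282,-.2554]
move_straight([*C,.252],vel=.06);hold(.4);st("above tongues")
z=.252
def f():
    v=[]
    for _ in range(3): hold(.02);v.append(sense()["wrist_force"])
    return np.mean(v,0)
log=[]
while z>.2255:
    z-=.001 if z>.2385 else .0004
    move_straight([*C,z],vel=.015 if z>.238 else .008)
    w=f();F=w[2]+2.9;log.append((round(z,4),round(F,1),w[:2].round(1).tolist()))
    if F>18.5: break
print(*log,sep="\n")
hold(.5);F=f()[2]+2.9;st(f"pressed {F:.1f}")
E
```

```text
above tongues 28.18 [ 0.5283 -0.2555  0.2522] F [ 0.54  0.12 -8.6 ] w 0.023 115.5
(0.251, np.float64(-5.4), [-0.2, -0.2])
(0.25, np.float64(-5.7), [-0.2, -0.0])
(0.249, np.float64(-5.4), [-0.2, 0.7])
(0.248, np.float64(-5.4), [0.5, 0.3])
(0.247, np.float64(-5.6), [0.2, 0.2])
(0.246, np.float64(-5.6), [-0.0, -0.0])
(0.245, np.float64(-5.1), [0.2, 0.1])
(0.244, np.float64(-5.1), [0.1, -0.3])
(0.243, np.float64(-1.8), [0.2, -0.2])
(0.242, np.float64(0.5), [-1.4, -0.0])
(0.241, np.float64(0.4), [-0.3, -0.1])
(0.24, np.float64(0.4), [-0.4, -0.2])
(0.239, np.float64(-0.0), [0.3, 0.1])
(0.238, np.float64(0.3), [0.1, -0.0])
(0.2376, np.float64(0.3), [0.2, -0.3])
(0.2372, np.float64(-0.7), [0.1, -0.2])
(0.2368, np.float64(0.1), [0.3, -0.0])
(0.2364, np.float64(-0.3), [-0.0, -0.1])
(0.236, np.float64(-0.4), [-0.5, 0.6])
(0.2356, np.float64(0.3), [-0.1, 0.2])
(0.2352, np.float64(0.6), [-0.0, 0.4])
(0.2348, np.float64(3.1), [-0.5, 0.5])
(0.2344, np.float64(4.2), [-0.6, 1.2])
(0.234, np.float64(7.2), [-1.6, 1.8])
(0.2336, np.float64(9.2), [-2.2, 1.8])
(0.2332, np.float64(10.2), [-2.1, 2.3])
(0.23
[... 163 characters left out ...]
np.float64(16.2), [-3.8, 2.8])
(0.2308, np.float64(16.6), [-3.9, 3.4])
(0.2304, np.float64(17.2), [-4.4, 3.4])
(0.23, np.float64(17.6), [-3.7, 3.3])
(0.2296, np.float64(16.5), [-2.9, 2.7])
(0.2292, np.float64(13.5), [-2.6, 1.8])
(0.2288, np.float64(12.5), [-2.1, 1.0])
(0.2284, np.float64(8.4), [-0.8, 0.9])
(0.228, np.float64(6.1), [0.1, 0.4])
(0.2276, np.float64(5.4), [0.6, -0.2])
(0.2272, np.float64(5.9), [1.1, -0.6])
(0.2268, np.float64(6.4), [1.0, -0.7])
(0.2264, np.float64(8.8), [0.1, -0.3])
(0.226, np.float64(9.9), [0.9, -0.3])
(0.2256, np.float64(11.4), [-0.8, 0.2])
(0.2252, np.float64(12.5), [-1.2, 0.1])
pressed 13.1 42.56 [ 0.5284 -0.2556  0.2269] F [-0.81  0.33  9.79] w 0.0226 117.6
```

```bash
python3 - <<'E'
from arm import *
C=[.5282,-.2554];z=.2252
def f():
    v=[]
    for _ in range(4): hold(.02);v.append(sense()["wrist_force"][2])
    return np.mean(v)+2.9
while z>.220:
    z-=.0005;move_straight([*C,z],vel=.01);F=f();print(round(z,4),round(F,1))
    if F>19.3:break
hold(.5);print(f());st("pressed")
im,q,c=snap("side","side7");print(lidc(q,CAN,.113),tilt(q,CAN,(.10,.13)))
im,q,c=snap("scene","scene7");print(lidc(q,CAN,.113),tilt(q,CAN,(.10,.13)))
E
```

```text
0.2247 14.4
0.2242 16.3
0.2237 18.5
0.2232 19.9
20.13936226568942
pressed 44.39 [ 0.5285 -0.2557  0.2268] F [-2.03  0.79 17.34] w 0.0228 118.6
[ 0.5272 -0.2575] (array([0.0008, 0.0005, 0.1142]), 3809)
[ 0.5265 -0.2572] (array([ 1.000e-03, -1.000e-04,  1.123e-01]), 4613)
```

```bash
python3 - <<'E'
from arm import *
C=np.array([.5284,-.2555])
move_straight([*C,.2270],vel=.02);st("relax")
move_straight([*C,.2299],vel=.02);hold(.2);st("free")
for d in(.004,.012,.024,.038):
    move_straight([*(C-d*AX),.2299],vel=.04);s=st(d)
move_straight([*(C-.038*AX),.285],vel=.1)
im,q,c=snap("scene","scene8");print(lidc(q,CAN,.113),tilt(q,CAN,(.10,.13)))
goto([.4537,.0232,.26],RT(-.083));hold(.1)
move_straight([.4537,.0232,.130],vel=.1);hold(.2);f0=st("near")["wrist_force"][2]
z=.130
while z>.123:
    z-=.0005;move_straight([.4537,.0232,z],vel=.02);hold(.04)
    if sense()["wrist_force"][2]-f0>2:break
st(f"touch {z:.4f}")
E
```

```text
relax 44.83 [ 0.528  -0.2553  0.227 ] F [-0.56 -0.46  5.49] w 0.0226 116.9
free 45.33 [ 0.5279 -0.2552  0.2289] F [ 0.19  0.02 -3.65] w 0.0226 115.9
0.004 45.58 [ 0.5241 -0.2546  0.2298] F [ 0.12  0.15 -2.72] w 0.023 115.9
0.012 45.92 [ 0.5163 -0.2533  0.23  ] F [ 0.16 -1.3  -2.83] w 0.0227 115.9
0.024 46.38 [ 0.5046 -0.2512  0.23  ] F [ 0.54  0.47 -3.05] w 0.0223 115.9
0.038 46.88 [ 0.4909 -0.2487  0.23  ] F [-0.4   0.9  -2.49] w 0.0225 115.9
[ 0.526  -0.2576] (array([ 1.100e-03, -1.000e-04,  1.123e-01]), 5173)
near 50.44 [0.4541 0.0232 0.1305] F [ 0.2   0.74 -2.67] w 0.0229 115.8
touch 0.1260 52.77 [0.4538 0.0232 0.1263] F [-0.82 -0.73  0.7 ] w 0.0227 116.1
```

Unhooked cleanly, and the lifter is on its tile. Release, retreat and check.

```bash
python3 - <<'E'
from arm import *
command_gripper(.085,40);hold(.2);st("open")
move_straight([.4537,.0232,.28],vel=.12)
goto([.58,.12,.36],RT(-.083));hold(.3);st()
im,q,c=snap("scene","scene9");snap("side","side9")
print(lidc(q,CAN,.113),tilt(q,CAN,(.10,.13)))
x,y,z=q[...,0],q[...,1],q[...,2];m=(z>.158)&(z<.185)&(np.hypot(x-.455,y-.02)<.08);P=q[m]
if len(P): print("handle",P.mean(0),cv2.minAreaRect((P[:,:2]*1000).astype(np.float32)))
S=cv2.imread("pics/scene9.png");D=cv2.imread("pics/side9.png")
cv2.imwrite("pics/c9.png",np.hstack([cv2.resize(a[100:360,120:480],(400,289)) for a in(S,D)]))
E
```

```text
open 53.6 [0.4537 0.0232 0.126 ] F [ 0.27  0.06 -0.35] w 0.085 0.0
 56.08 [0.5791 0.1192 0.3597] F [-0.53 -0.86  0.21] w 0.0852 0.0
[ 0.526  -0.2576] (array([ 0.0005, -0.0002,  0.1123]), 5289)
handle [0.4558127  0.01982772 0.17039327] ((452.0986633300781, 20.86255645751953), (17.734203338623047, 25.27570343017578), 79.70703887939453)
```

View pics/c9.png

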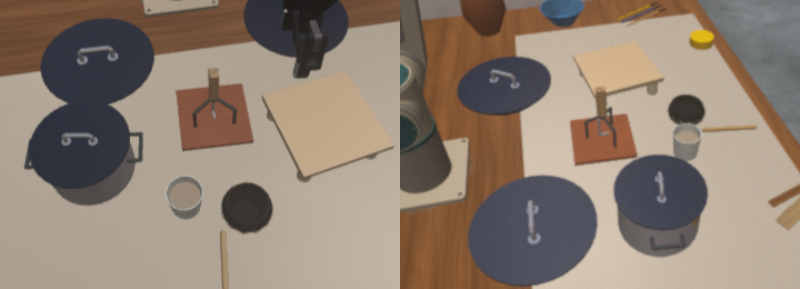

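c9: the lid sits level on the can at about (80,145), the lifter stands upright mid-tile at (213,105), the bystanders look undisturbed, and the robot is clear.

```bash
python3 -c "
from bench import *
print(sign_off())"
```

```text
the job is handed in; nothing more can be done
None
```

I handed the job in at about 56 s. The lid is pressed home (about 20 N) and sits level on the can, the lifter is upright near the middle of its tile, and the bystanders look undisturbed; no verdict came back.

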